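# Stow the tape roll on the first-aid tray's stem and hold the tray up level

## Task

Take the roll of tape off the little drawer unit and slide it down over the upright stem of the orange tray until it lies flat on the tray floor, and let go of it while the tray still stands on the stool. Then lift the whole tray, roll and all, about 10 cm clear of the stool and finish while still holding it there, level and still: do not put it down or let go. Never tip the tray, and leave the drawers, jar, thermometer and bottle opener where they are.

Things in the scene. Friction and masses are not known exactly. Their poses are not given: they have to be found in the camera images.
- tray: Loose orange plastic tray, 200 x 150 mm (x, y), 0.24 to 0.44 kg; floor 4 mm thick, walls 4 mm, rim 22 mm high. At its centre stands a fixed smooth round metal stem, 20 mm diameter, its top 74 mm above the underside, the last 6 mm tapering to 12 mm. The stem is the handle, over the centre of mass. Origin: centre of the underside; z up along the stem, x along the long side.
- stem_top (a point): Centre of the stem's top end, on the tray's axis, 74 mm above the tray's underside. Axes as the tray's.
- stem_seat (a point): Point on the stem's axis, 16.5 mm above the tray's underside (12.5 mm above the tray floor): where the middle of the roll lies when it is fully home on the tray floor.
- roll: Loose plain white tape roll, a rigid ring: 50 mm outer diameter, 26 mm hole (3 mm play all round the stem), 25 mm high, 40 to 85 g. Starts lying flat on the drawer unit. Origin: centre of its underside; z along the hole. Seated, it leaves the stem bare from 29 to 74 mm above the tray's underside.
- roll_mid (a point): Middle of the roll's hole, half way up (12.5 mm above its underside).
- stool: Squat wooden stool, fixed, the shelf for everything: top 360 x 620 mm (x, y), 90 mm high. Origin: centre of its underside on the floor (z = 0).
- stool_top (a point): Centre of the stool's top surface, 90 mm above the floor; z up.
- unit: Mini drawer unit, grey with two white drawers, 140 x 150 x 80 mm (x, y, z), fixed on the stool to the left or the right of the middle, the tray being on the other side. Origin: centre of its underside; its drawers face -x and have small knobs that stand out 35 mm; a drawer may be slightly open at the start.
- unit_top (a point): Centre of the drawer unit's flat top, 80 mm above its underside (170 mm above the floor).
- unit_drawer0_handle (a point): Knob of the upper drawer of the unit, to be left alone.
- unit_drawer1_handle (a point): Knob of the lower drawer of the unit, to be left alone.
- jar: Loose clear glass jar with a clip-on lid, 76 mm diameter, 85 mm high, on the middle strip of the stool, far from the robot. To be left alone. Origin: centre of the underside.
- thermometer: Loose white forehead thermometer lying on the stool's middle strip, 135 x 34 x 26 mm, long along its x. To be left alone. Origin: on its underside, near the middle.
- opener: Loose flat steel bottle opener lying beside the thermometer, 118 x 32 x 6 mm, long along its x. To be left alone. Origin: on its underside, near the middle.
Not all that is in view belongs to the job. There is more than one size of the roll; the one meant has the size given above.

How it is judged:
By the outcome, as a careful person would: the job done as asked, in the order asked, and still so for the second after the job is handed in, while the arm keeps its last pose, push and grip.
It also fails if it takes over 54 s, if anything falls off the work surface, if the arm or the gripper's body presses on something with over 40 N, if the wrist force passes 120 N, or if a joint passes its speed limit or range.

## Robot

A 6-joint arm with a two-finger parallel gripper is mounted at the origin on the work surface. World frame = base frame: x ahead of the robot, y to its left, z up, the work surface at z = 0. Lengths are in m, angles in rad, forces in N, time in s.
With the tool pointing down it reaches from about 0.4 to 0.825 m from the base axis. Payload 7 kg.
Tool frame: the origin (TCP) lies midway between the tips of the shut fingers; the grasp point (between the pads) lies arm.hold_point_z behind it (arm.hold_point_z is the distance from the TCP to the grasp point, in m); z points along the fingers, y is the line along which they close (so a half turn about z gives the same grasp; the last joint's range is limited). The gripper opens to 88 mm and grips with 3 to 60 N. Pads are 19 mm wide; open, the fingers measure 130 mm over their backs; the gripper's body (78 mm by 193 mm) begins 47 mm behind the grasp point.
Start: joints at [1.51, 0.359, 0.012, 0, -1.224, -0.288], TCP at [0.231, 0.634, 0.227] pointing down, gripper open.
Joint ranges: [-3.07, 3.07], [-1.43, 2.12], [-1.02, 1.25], [-3.03, 1.67], [-3.05, -0], [-3.03, 3.03]. Speed limits (rad/s): [2.39, 2.39, 3.01, 3.14, 3.14, 3.14].

## Interface

Orientations are given as [roll, pitch, yaw] about the fixed x, y, z axes, in that order (R = Rz(yaw) Ry(pitch) Rx(roll)).
In Python, from station import arm gives the robot as it stands.
- The arm moves only by the shell command python3 -m crank 'ROWS' [OPENING] [FORCE]. ROWS is JSON, a list that holds one entry, the list of rows, each a list of 4 numbers: the shift along the tool's x, y, z in units of 25 mm (1.0 is 25 mm), then the turn about the tool's z in units of 5 degrees (1.0 is 5 degrees). A call has 1 to 12 rows; each row is the pose to reach, as a shift and turn from the pose commanded when the call began, along the tool's axes at that moment; what a row does not reach only later rows make up. A row lasts 1/8 s, in which the tool goes at most 62.5 mm and 10.7 degrees, less where a joint would pass 70% of its speed; a pose out of reach is approached as far as the arm can. A call with a gripper value outside its range is refused whole. OPENING is the closure, from 0 (fully open) to 1 (shut), set as the call begins (- or left out, the last holds). The fingers move at their own pace and stop on an object; FORCE is the grip in N (left out, the last holds). Time passes only in rows, so rows that repeat a pose let the fingers close. It gives the time, the measured TCP pose, the force, the opening and the grip force at its end, in the units of the state.
- arm.get_state(): the state, without advancing time (a new reading comes with each control period).
- arm.grab_frame(name): name is "side" or "top" or "wrist"; returns (picture, depth): 400x640x3 uint8, red, green, blue; 400x640 float32, m along the optical axis (not along the pixel's ray), 0 where there is no reading.
- arm.get_calibration(name): a dict with "mtx" (3x3 intrinsics, pixels), "R" (3x3) and "t" (3): a world point X has camera coordinates R X + t; the wrist camera has in their place "mount" (4x4, takes a point from camera to tool coordinates, whose origin is the TCP and whose axes are the flange's). Camera axes: x right, y down, z forward; pixel columns grow to the right and rows downward; lengths in m; the calibration is good to about 2 mm. The wrist camera is an equidistant fisheye: a pixel r from the principal point sees the ray r / f radians off the axis. A picture is of the moment at which its call begins: read the wrist's pose just before it. get_calibration takes no time and is no camera call.
- arm.job_done(): hands the job in; it is judged then, once.
Trained networks look in the newest picture that a camera, given by its name, has taken for a name from the list of things; names that differ only in an ending like _2 or _b are one class to them, and where a whole thing is asked for, a point or a joint stands for the part that bears it (a point fixed in the world has none). Each returns a list of dicts, best first, with "score" (0 to 1); they miss things now and then, are a little off and sometimes report something else, mostly with a low value. They report only what shows in the picture. A call takes as long as a camera call. They do not tell look-alikes from the thing itself.
- arm.recognise(thing, camera): "extent" ([left, top, width, height] in pixels, round what is visible of it).
- arm.trace(thing, camera): "mask" (400x640 bool, what is visible of it) and "extent" ([left, top, width, height] in pixels, round what is visible of it).
The state is a dict: "t": time; "q": joint angles; "qd": joint speeds; "joint_efforts": joint torques, N m; "eef_pos": TCP position; "ee_rot": TCP orientation; "force": force on the tool from outside, world axes, zero at the start; "moment": the same for the moment, N m; "width": finger opening in m; "gripper_force": force on a finger pad.
Only numpy, scipy, OpenCV 4.12 (cv2) and the standard library are available. Lean on these libraries where they do the work, as an engineer would, in place of code of your own. Each camera call takes 0.05 s, during which the arm holds its last target. There are 200 camera calls.

## Working session

There is one attempt and no reset: what is moved stays moved. The work goes in short steps, Python scripts to look and compute and a shell command to move; the robot and the scene stay as the last step left them, time stands still between calls to the robot, and variables do not carry over. Pictures are saved under pics/ and viewed, at most 10 in all, crops included, and the job is handed in when it is done.

```bash
mkdir -p pics
python3 - <<'E'
from station import arm
import cv2,numpy as np
s=arm.get_state();print({k:np.round(v,3) for k,v in s.items()},arm.hold_point_z)
ims=[]
for n in("top","side"):
    p,d=arm.grab_frame(n);np.save(f'{n}.npy',d);c=arm.get_calibration(n);print(n,c['mtx'],c['R'],c['t'])
    ims.append(p)
    for th in("roll","tray","unit"):
        print(th,[(round(r['score'],2),r['extent']) for r in arm.recognise(th,n)])
    cv2.imwrite(f'pics/{n}0.png',p[:,:,::-1])
E
```

```text
{'t': np.float64(0.0), 'q': array([ 1.51 ,  0.359,  0.011, -0.   , -1.224, -0.288]), 'qd': array([ 0.   , -0.001, -0.   ,  0.   , -0.001,  0.001]), 'joint_efforts': array([ 1.0000e-03, -5.8272e+01,  2.9306e+01,  6.9970e+00,  7.0000e-03,
       -0.0000e+00]), 'eef_pos': array([0.231, 0.634, 0.226]), 'ee_rot': array([ 3.14 , -0.   , -0.349]), 'force': array([0.543, 0.408, 0.385]), 'moment': array([ 0.02 , -0.042,  0.027]), 'gripper_force': np.float64(0.0), 'width': np.float64(0.088)} 0.0188
top [[487.85508433   0.         318.4001418 ]
 [  0.         487.85508433 198.53693147]
 [  0.           0.           1.        ]] [[-0.00288842 -0.99996925 -0.0072909 ]
 [-0.99227426  0.00377034 -0.12400634]
 [ 0.12403001  0.00687639 -0.99225464]] [-0.07942395  0.59269784  1.20853513]
roll [(0.7, [426.6, 208.3, 34.1, 27.6]), (0.6, [374.0, 197.9, 17.6, 20.2])]
tray [(0.55, [183.9, 164.2, 67.1, 87.8])]
unit [(0.66, [322.1, 176.3, 78.1, 92.2])]
side [[387.95934687   0.         317.84430667]
 [  0.         387.95934687 198.07203206]
 [  0.           0.           1.        ]] [[ 0.97094341 -0.23930235 -0.00181079]
 [-0.17074659 -0.68744444 -0.70587941]
 [ 0.16767378  0.68567815 -0.70832971]] [-0.54644287  0.12834148  0.84660268]
roll [(0.72, [258.6, 112.9, 91.0, 51.2]), (0.7, [330.1, 223.6, 31.2, 27.6]), (0.55, [338.6, 354.6, 37.1, 44.1])]
tray [(0.96, [260.7, 115.1, 93.2, 46.6])]
unit [(0.56, [265.3, 184.7, 129.0, 105.7])]
```

View pics/top0.png

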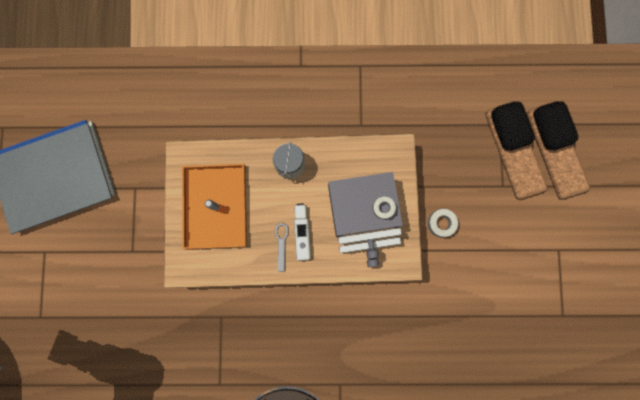

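View pics/side0.png

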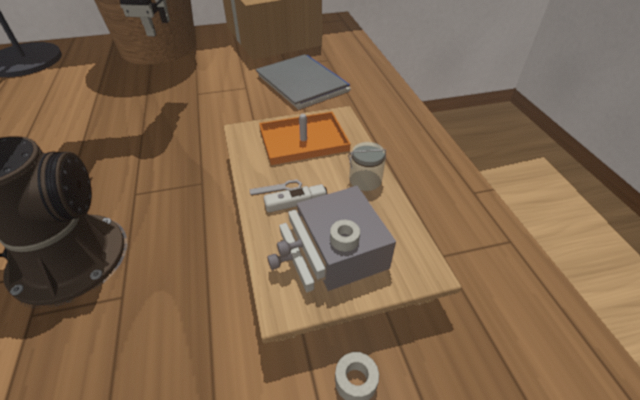

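The top view shows the 50 mm roll on the unit at about (385,208), with a larger look-alike on the floor at (444,223). The tray is at (215,207) with its stem top at (209,204). The side view agrees: the roll is at (345,236) on the unit and the other one is off the stool.

```bash
cat > h.py <<'E'
import numpy as np,cv2
from station import arm
def ray(cam,uv,z):
    c=arm.get_calibration(cam);K,R,t=c['mtx'],c['R'],c['t']
    d=R.T@np.linalg.solve(K,[uv[0],uv[1],1.]);o=-R.T@t
    return o+d*(z-o[2])/d[2]
def cloud(cam,dep):
    c=arm.get_calibration(cam);K,R,t=c['mtx'],c['R'],c['t']
    v,u=np.mgrid[:400,:640]
    X=np.stack([(u-K[0,2])/K[0,0]*dep,(v-K[1,2])/K[1,1]*dep,dep],-1)
    return (X-t)@R
E
python3 - <<'E'
from h import *
for cam,uv in(("top",(209,204)),("side",(303,117))): print("stem",ray(cam,uv,.164))
for cam,uv in(("top",(383,208)),("side",(345,229))): print("roll",ray(cam,uv,.195))
for cam in("top","side"):
    arm.grab_frame(cam);d=np.load(cam+'.npy');P=cloud(cam,d)
    for th in("roll","tray"):
        for r in arm.trace(th,cam):
            m=r['mask']&(d>0);q=P[m]
            zt=np.percentile(q[:,2],90)
            s=q[(q[:,2]>zt-.008)]if th=="roll" else q
            print(cam,th,round(r['score'],2),r['extent'],zt.round(3),s.mean(0).round(4),(s.min(0)+s.max(0))/2, np.ptp(s,axis=0).round(3))
    s=P[(d>0)&(P[...,2]>.135)&(P[...,2]<.175)&(P[...,1]>.12)&(P[...,1]<.3)&(P[...,0]>.4)&(P[...,0]<.65)]
    print("stem pts",len(s),np.median(s,0), s.min(0),s.max(0))
E
```

```text
stem [0.56485047 0.16824276 0.164     ]
stem [0.56621546 0.16241074 0.164     ]
roll [ 0.55093755 -0.22569515  0.195     ]
roll [ 0.55402999 -0.22609831  0.195     ]
top roll 0.82 [374.4, 199.7, 18.6, 19.4] 0.197 [ 0.5524 -0.2279  0.1947] [ 0.55237392 -0.22815391  0.19495447] [0.047 0.049 0.011]
top roll 0.78 [425.9, 209.1, 35.4, 27.7] 0.038 [ 0.5307 -0.3978  0.0357] [ 0.53043737 -0.39772831  0.03686604] [0.069 0.071 0.013]
top tray 0.58 [181.1, 164.6, 65.5, 86.5] 0.11 [0.5674 0.1725 0.0973] [0.56763865 0.17020446 0.12542793] [0.204 0.157 0.082]
top tray 0.37 [326.1, 177.3, 74.9, 90.7] 0.172 [ 0.5409 -0.1865  0.1617] [ 0.52844211 -0.18932779  0.13246496] [0.212 0.17  0.09 ]
stem pts 76 [0.5662416  0.16819239 0.16083477] [0.55777033 0.16049223 0.13631194] [0.57769646 0.17919444 0.16620471]
side roll 0.77 [327.1, 222.5, 34.3, 30.0] 0.196 [ 0.5511 -0.2325  0.1945] [ 0.55128939 -0.23016087  0.19294315] [0.048 0.05  0.009]
side roll 0.62 [337.1, 355.5, 42.7, 42.7] 0.037 [ 0.5284 -0.4024  0.0359] [ 0.52904698 -0.40071755  0.03446451] [0.07  0.071 0.01 ]
side tray 0.74 [256.5, 113.8, 97.2, 48.2] 0.112 [0.5667 0.1684 0.1003] [0.56970737 0.18925542 0.12685696] [0.214 0.203 0.079]
stem pts 99 [0.56439377 0.1629299  0.1531605 ] [0.55584736 0.15707298 0.13502817] [0.57477931 0.17683677 0.16615106]
```

```bash
python3 -m crank '[[[0,0,-1.5,0],[1,1,-2.8,0],[3,3.5,-2.8,-1],[5,5.9,-2.8,-2],[7,8.2,-2.8,-3],[9,10.6,-2.8,-4],[11,12.9,-2.8,-4],[13,15.3,-2.8,-4],[15,17.6,-2.8,-4],[17,20,-2.8,-4],[18.5,21.7,-2.8,-4],[19,22.3,-2.8,-4]]]' 0.25 25
```

```text
t: 2.2
eef_pos: [0.4616, 0.0137, 0.2972]
ee_rot: [-3.141, -0.002, 0.001]
force: [0.7, 0.6, -0.5]
width: 0.0657
gripper_force: 0.0
```

```bash
python3 -m crank '[[[1.2,3,0,0],[2.4,6,0,0],[3.2,8.5,0,0],[3.5,9.4,0,0],[3.5,9.6,0,0],[3.5,9.6,0,0],[3.5,9.6,0,0]]]'
python3 - <<'E'
from h import *
s=arm.get_state();print(s['t'],s['eef_pos'],s['ee_rot'],s['q'])
p,d=arm.grab_frame('wrist');cv2.imwrite('pics/w1.png',p[:,:,::-1]);np.save('w1.npy',d)
c=arm.get_calibration('wrist');print(c)
for r in arm.trace('roll','wrist'):
    m=r['mask'];print(r['score'],r['extent'],np.median(d[m]))
E
```

```text
t: 3.08
eef_pos: [0.5487, -0.2232, 0.297]
ee_rot: [-3.141, -0.001, 0.001]
force: [-0.4, 0.3, -0.7]
width: 0.0659
gripper_force: 0.0
3.075 [ 0.5486948  -0.22322562  0.2969972 ] [-3.14145757e+00 -7.03265482e-04  1.40511923e-03] [-5.67695888e-02  1.85752482e-01 -6.48769672e-02 -1.81442310e-04
 -1.31947266e+00  1.62901614e+00]
{'mtx': array([[309.70691629,   0.        , 317.47894921],
       [  0.        , 309.70691629, 198.44895172],
       [  0.        ,   0.        ,   1.        ]]), 'mount': array([[-1.25973807e-04, -9.67913981e-01, -2.51281732e-01,
         6.71737358e-02],
       [ 9.99999542e-01, -3.60427198e-04,  8.87007475e-04,
         1.39362942e-04],
       [-9.49115708e-04, -2.51281505e-01,  9.67913583e-01,
        -1.56616116e-01],
       [ 0.00000000e+00,  0.00000000e+00,  0.00000000e+00,
         1.00000000e+00]])}
0.94 [410.1, 157.3, 49.3, 50.1] 0.43061665
0.74 [298.8, 163.0, 54.4, 57.4] 0.26851445
```

View pics/w1.png

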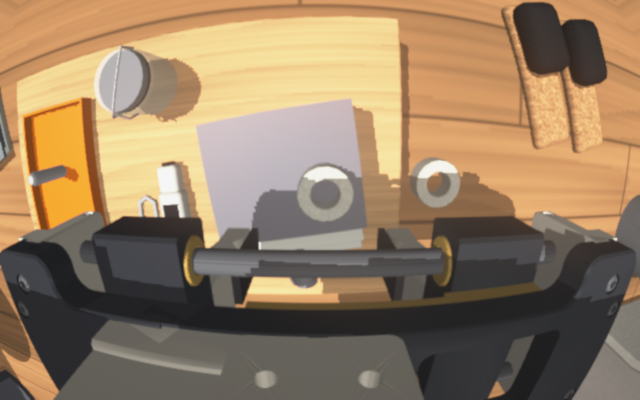

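The wrist view shows the right roll at about (326,191) on the unit top, slightly right of the finger centreline. The larger ring at (435,182) is on the floor.

```bash
cat >> h.py <<'E'
from scipy.spatial.transform import Rotation as Ro
def wcloud(dep,s):
    c=arm.get_calibration('wrist');K,M=c['mtx'],c['mount']
    v,u=np.mgrid[:400,:640];x=u-K[0,2];y=v-K[1,2];r=np.hypot(x,y)+1e-9;th=r/K[0,0]
    X=np.stack([np.tan(th)*x/r*dep,np.tan(th)*y/r*dep,dep],-1)
    X=X@M[:3,:3].T+M[:3,3]
    return X@Ro.from_euler('xyz',s['ee_rot']).as_matrix().T+s['eef_pos']
E
python3 - <<'E'
from h import *
s=arm.get_state();P=wcloud(np.load('w1.npy'),s)
arm.grab_frame('wrist')
for r in arm.trace('roll','wrist'):
    q=P[r['mask']];zt=np.percentile(q[:,2],80);t=q[abs(q[:,2]-zt)<.005]
    (c,rad)=cv2.minEnclosingCircle(t[:,:2].astype(np.float32));print(zt,t.mean(0),c,rad)
q=P[180:200,210:250].reshape(-1,3);print(np.median(q,0))
E
```

```text
0.03525573856720783 [ 0.53024989 -0.39814597  0.03457157] (0.5297421813011169, -0.399212121963501) 0.03610531613230705
0.19414800208390512 [ 0.55343761 -0.22977772  0.19353642] (0.5525717735290527, -0.22997000813484192) 0.02502913400530815
0.12965758077746786 [ 0.47349801 -0.24553039  0.12812836] (0.45335444808006287, -0.24536018073558807) 0.039026979357004166
[ 0.55122092 -0.13822086  0.16866485]
```

```bash
python3 -m crank '[[[0.17,0.25,1.5,0],[0.17,0.25,3,0],[0.17,0.25,4,0],[0.17,0.25,4.5,0],[0.17,0.25,4.72,0],[0.17,0.25,4.72,0],[0.17,0.25,4.72,0]]]' && python3 -m crank '[[[0,0,0,0],[0,0,0,0],[0,0,0,0],[0,0,0,0],[0,0,0,0],[0,0,0,0]]]' 0.6 25
```

```text
t: 4.15
eef_pos: [0.5537, -0.2306, 0.1796]
ee_rot: [3.141, -0.002, 0.0]
force: [0.9, -0.2, 0.9]
width: 0.0655
gripper_force: 0.0
t: 4.9
eef_pos: [0.5532, -0.2306, 0.1789]
ee_rot: [3.141, -0.0, 0.0]
force: [-0.4, 0.8, 5.1]
width: 0.05
gripper_force: 25.0
```

```bash
python3 -m crank '[[[0,0,-0.8,0],[0,0,-1.8,0],[0,0,-2.6,0],[0,-1,-2.8,0],[0,-2.8,-2.8,0],[0,-4.8,-2.8,0],[0,-6.8,-2.8,0],[0.2,-8.8,-2.8,0],[0.4,-10.8,-2.8,0],[0.5,-12.5,-2.8,0],[0.5,-13.5,-2.8,0],[0.5,-14,-2.8,0]]]' && python3 -m crank '[[[0,-0.8,0,0],[0,-1.4,0,0],[0,-1.7,0,0],[0,-1.9,0,0],[0,-1.9,0,0],[0,-1.9,0,0]]]'
python3 - <<'E'
from h import *
s=arm.get_state();print(s['eef_pos'],s['ee_rot'])
p,d=arm.grab_frame('wrist');cv2.imwrite('pics/w2.png',p[:,:,::-1]);np.save('w2.npy',d)
P=wcloud(d,s)
q=P[(d>0)&(P[...,2]>.12)&(P[...,2]<.168)&(abs(P[...,1]-.167)<.03)&(abs(P[...,0]-.566)<.03)]
print(len(q),q.mean(0) if len(q) else 0)
for cam in('side','top'):
    p,d=arm.grab_frame(cam);cv2.imwrite(f'pics/{cam}2.png',cv2.resize(p[60:220,200:440] if cam=='side' else p[130:290,120:360],None,fx=3,fy=3)[:,:,::-1]);np.save(cam+'2.npy',d)
    P=cloud(cam,d)
    q=P[(d>0)&(P[...,2]>.12)&(P[...,2]<.168)&(abs(P[...,1]-.167)<.03)&(abs(P[...,0]-.566)<.03)]
    print(cam,len(q),q.mean(0) if len(q) else 0)
E
```

```text
t: 6.4
eef_pos: [0.5651, 0.1207, 0.2478]
ee_rot: [3.141, 0.001, 0.002]
force: [-0.6, -1.1, -0.9]
width: 0.05
gripper_force: 25.0
t: 7.15
eef_pos: [0.5655, 0.1666, 0.2486]
ee_rot: [3.142, 0.0, -0.0]
force: [-0.2, -0.1, -0.9]
width: 0.0494
gripper_force: 25.0
[0.56545438 0.16663078 0.2486133 ] [ 3.14154189e+00  1.06357799e-05 -1.98620332e-05]
372 [0.57262096 0.16936636 0.15068312]
side 140 [0.56431697 0.16303716 0.14477218]
top 0 0
```

View pics/w2.png

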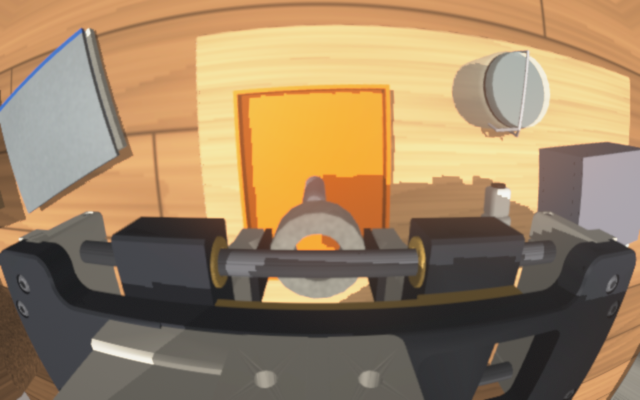

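View pics/side2.png

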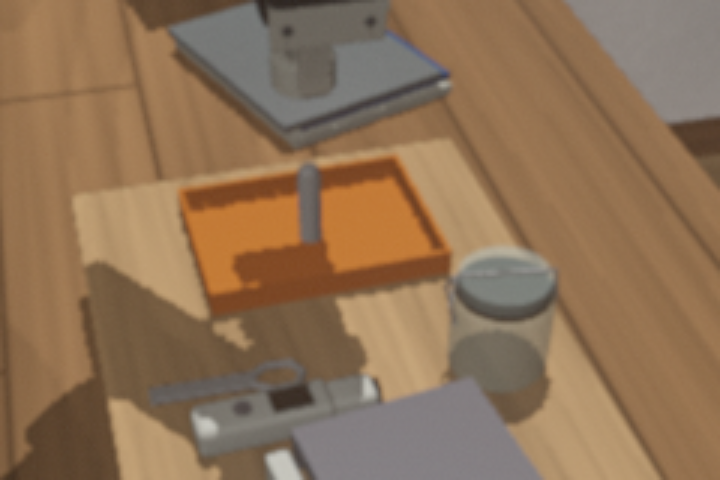

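The wrist view shows the held roll at (318,250), with the stem behind it at (315,188). The side view shows the stem free and upright under the gripper. I'll fit both axes.

```bash
cat >> h.py <<'E'
from scipy.optimize import least_squares
def fit(q,r,x0):
    f=least_squares(lambda c:np.hypot(q[:,0]-c[0],q[:,1]-c[1])-r,x0,loss='soft_l1',f_scale=.001)
    return f.x.round(4),np.abs(f.fun).mean().round(4),len(q)
E
python3 - <<'E'
from h import *
s=arm.get_state()
W=wcloud(np.load('w2.npy'),s).reshape(-1,3);S=cloud('side',np.load('side2.npy')).reshape(-1,3);S0=cloud('side',np.load('side.npy')).reshape(-1,3);T0=cloud('top',np.load('top.npy')).reshape(-1,3)
for n,A in(('wrist',W),('side',S),('side0',S0),('top0',T0)):
    h=np.hypot(A[:,0]-.566,A[:,1]-.167)
    for a,b in((.12,.14),(.135,.157)):
        q=A[(h<.02)&(A[:,2]>a)&(A[:,2]<b)]
        if len(q)>8: print(n,'stem',a,fit(q,.010,[.566,.167]))
    q=A[(h<.02)&(A[:,2]>.160)&(A[:,2]<.168)]
    if len(q): print(n,'top pts',q.mean(0),len(q))
    q=A[(h<.032)&(A[:,2]>.242)&(A[:,2]<.26)&(h>.02)]
    if len(q)>20: print(n,'roll',fit(q,.025,[.566,.167]),np.percentile(q[:,2],[5,50,95]))
    q=A[(h<.03)&(A[:,2]>.225)&(A[:,2]<.275)];
    if len(q): print('z',np.percentile(q[:,2],[5,50,80,95]))
    # tray walls
    q=A[(abs(A[:,2]-.112)<.006)&(abs(A[:,0]-.566)<.12)&(abs(A[:,1]-.167)<.09)]
    if len(q)>50: print(n,'tray rect',cv2.minAreaRect((q[:,:2]*1000).astype(np.float32)))
E
```

```text
wrist stem 0.12 (array([0.566 , 0.1695]), np.float64(0.0003), 86)
wrist stem 0.135 (array([0.5659, 0.1694]), np.float64(0.0003), 122)
wrist top pts [0.57063885 0.16989939 0.16172691] 88
wrist roll (array([0.5641, 0.1665]), np.float64(0.0011), 944) [0.24332574 0.25247841 0.25938135]
z [0.2466263  0.26278971 0.26349836 0.26430601]
wrist tray rect ((566.2750854492188, 169.5365753173828), (200.79629516601562, 150.9738311767578), 1.9673162698745728)
side stem 0.12 (array([0.5656, 0.17  ]), np.float64(0.0009), 54)
side stem 0.135 (array([0.5656, 0.1696]), np.float64(0.0009), 60)
side top pts [0.5647578  0.16682726 0.16284234] 26
side roll (array([0.5636, 0.1668]), np.float64(0.0007), 83) [0.24322262 0.25072177 0.25915248]
z [0.24347047 0.25795806 0.26462002 0.26565545]
side tray rect ((565.3365478515625, 169.14244079589844), (200.83705139160156, 155.0151824951172), 2.390693187713623)
side0 stem 0.12 (array([0.5658, 0.1698]), np.float64(0.0009), 52)
side0 stem 0.135 (array([0.5654, 0.1698]), np.float64(0.001), 63)
side0 top pts [0.56453642 0.16665362 0.16298809] 26
side0 tray rect ((565.3275146484375, 169.22280883789062), (200.38075256347656, 155.3450927734375), 2.299161672592163)
top0 stem 0.12 (array([0.5677, 0.171 ]), np.float64(0.0003), 14)
top0 stem 0.135 (array([0.5677, 0.1709]), np.float64(0.0002), 18)
top0 top pts [0.5668077  0.16971352 0.16317549] 41
top0 tray rect ((567.7064208984375, 170.78228759765625), (200.70933532714844, 151.8644561767578), 2.0957260131835938)
```

```bash
python3 -m crank '[[[0.08,-0.12,0.5,0],[0.08,-0.12,1.5,0],[0.08,-0.12,2.3,0],[0.08,-0.12,2.8,0],[0.08,-0.12,2.9,0],[0.08,-0.12,3.1,0],[0.08,-0.12,3.3,0],[0.08,-0.12,3.4,0],[0.08,-0.12,3.4,0]]]'
python3 - <<'E'
from h import *
arm.get_state();s=arm.get_state();print(s['eef_pos'],s['force'],s['moment'])
p,d=arm.grab_frame('side');cv2.imwrite('pics/side3.png',cv2.resize(p[60:220,200:440],None,fx=3,fy=3)[:,:,::-1])
A=cloud('side',d).reshape(-1,3);h=np.hypot(A[:,0]-.566,A[:,1]-.1695)
q=A[(h<.02)&(A[:,2]>.115)&(A[:,2]<.145)];print(fit(q,.01,[.566,.169]))
q=A[(abs(A[:,2]-.112)<.006)&(abs(A[:,0]-.566)<.12)&(abs(A[:,1]-.167)<.09)]
print(cv2.minAreaRect((q[:,:2]*1000).astype(np.float32)))
E
```

```text
t: 8.43
eef_pos: [0.5674, 0.17, 0.1636]
ee_rot: [3.142, 0.0, 0.0]
force: [0.3, 0.6, -0.3]
width: 0.0497
gripper_force: 25.0
[0.56743122 0.16995247 0.16355443] [ 0.25426347  0.63694493 -0.26251517] [-0.07542764 -0.01811815  0.00946385]
(array([0.5655, 0.1699]), np.float64(0.0009), 80)
((565.70849609375, 169.18707275390625), (201.05499267578125, 154.88291931152344), 1.7801060676574707)
```

View pics/side3.png

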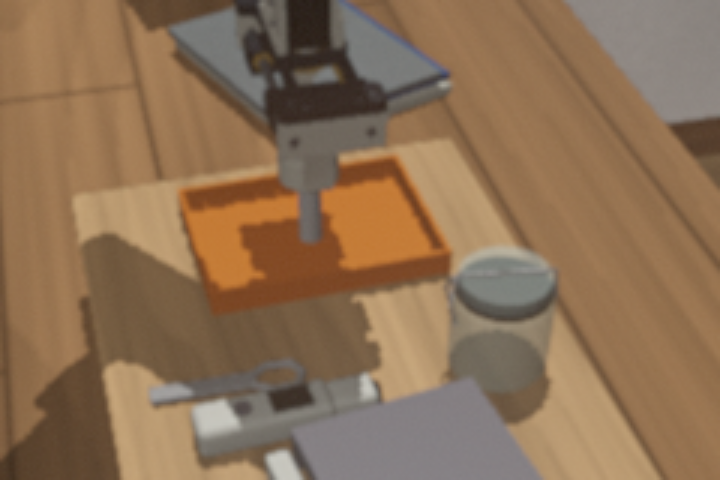

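The roll is threaded on the stem at crop (310,185), with no side force and the tray unmoved.

```bash
python3 -m crank '[[[0,0,0.5,0],[0,0,1,0],[0,0,1.5,0],[0,0,1.8,0],[0,0,2,0],[0,0,2.1,0],[0,0,2.1,0]]]'; python3 -m crank '[[[0,0,0.1,0],[0,0,0.2,0],[0,0,0.23,0],[0,0,0.23,0]]]'
```

```text
t: 9.35
eef_pos: [0.5675, 0.17, 0.1111]
ee_rot: [3.142, -0.0, 0.0]
force: [0.3, -0.4, -1.1]
width: 0.0495
gripper_force: 25.0
t: 9.85
eef_pos: [0.5675, 0.17, 0.1053]
ee_rot: [3.142, 0.0, 0.0]
force: [0.9, -0.6, -2.0]
width: 0.0501
gripper_force: 25.0
```

```bash
python3 -m crank '[[[0,0,0,0],[0,0,0,0],[0,0,0,0],[0,0,0,0]]]' 0.25; python3 -m crank '[[[0,0,-0.2,0],[-0.06,0,-0.5,0],[-0.06,0,-0.7,0],[-0.06,0,-0.72,0],[-0.06,0,-0.72,0]]]'
python3 - <<'E'
from h import *
s=arm.get_state();print(s['eef_pos'],s['force'])
p,d=arm.grab_frame('wrist');cv2.imwrite('pics/w4.png',p[:,:,::-1]);W=wcloud(d,s).reshape(-1,3)
p,d=arm.grab_frame('side');cv2.imwrite('pics/side4.png',cv2.resize(p[60:220,200:440],None,fx=3,fy=3)[:,:,::-1]);S=cloud('side',d).reshape(-1,3)
for n,A in(('w',W),('s',S)):
    h=np.hypot(A[:,0]-.566,A[:,1]-.1695)
    q=A[(h>.013)&(h<.024)&(A[:,2]>.105)&(A[:,2]<.14)];print(n,len(q),np.percentile(q[:,2],[10,50,90]))
    q=A[(h<.02)&(A[:,2]>.13)&(A[:,2]<.155)];print(fit(q,.01,[.566,.169]) if len(q)>8 else 0)
    q=A[(abs(A[:,2]-.112)<.006)&(abs(A[:,0]-.566)<.12)&(abs(A[:,1]-.167)<.09)]
    print(cv2.minAreaRect((q[:,:2]*1000).astype(np.float32)))
E
```

```text
t: 10.35
eef_pos: [0.5675, 0.17, 0.1054]
ee_rot: [-3.142, -0.0, 0.0]
force: [-0.2, 0.3, 0.4]
width: 0.0656
gripper_force: 0.0
t: 10.98
eef_pos: [0.5659, 0.17, 0.1233]
ee_rot: [-3.141, -0.0, 0.0]
force: [0.7, 0.3, 0.6]
width: 0.0658
gripper_force: 0.0
[0.56590681 0.16996383 0.12333119] [0.71936704 0.26658965 0.58282433]
w 2266 [0.11652033 0.11737395 0.11816147]
(array([0.566 , 0.1695]), np.float64(0.0002), 502)
((610.1282958984375, 170.96832275390625), (112.83423614501953, 151.20347595214844), 1.9987238645553589)
s 47 [0.10761492 0.11878767 0.12041538]
0
((565.5397338867188, 169.50350952148438), (200.6009521484375, 156.0148468017578), 1.9336975812911987)
```

View pics/side4.png

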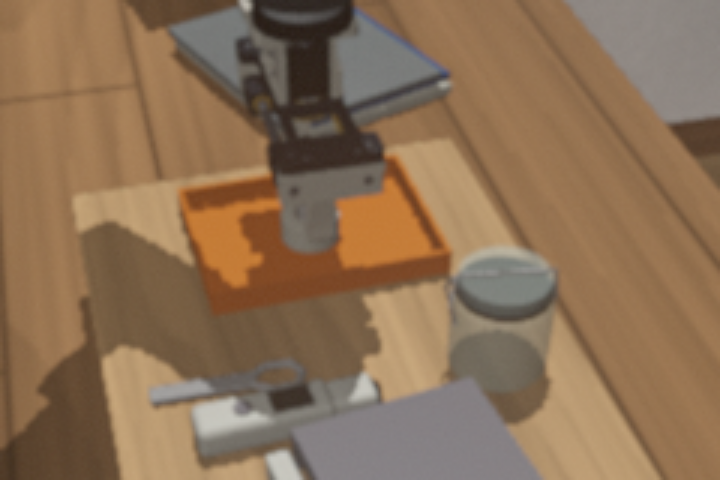

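View pics/w4.png

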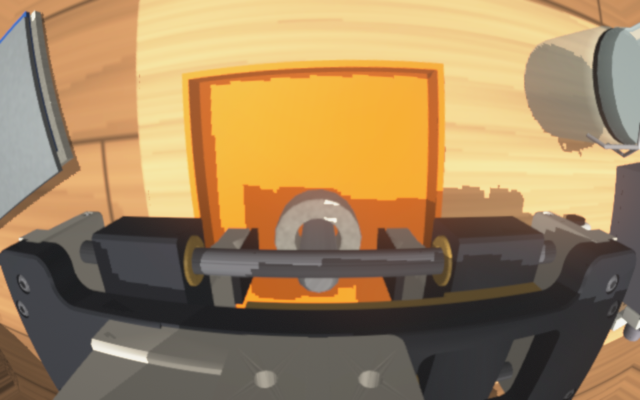

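The roll lies flat on the tray floor (top measured at about 0.118, expected 0.119), at wrist (318,225), around the centred stem. Next I'll grip the stem.

```bash
python3 -m crank '[[[0,0.02,-0.1,0],[0,0.02,-0.12,0],[0,0.02,-0.12,0]]]'; python3 -m crank '[[[0,0,0,0],[0,0,0,0],[0,0,0,0],[0,0,0,0],[0,0,0,0],[0,0,0,0],[0,0,0,0],[0,0,0,0],[0,0,0,0],[0,0,0,0]]]' 1 55
```

```text
t: 11.45
eef_pos: [0.566, 0.1695, 0.1263]
ee_rot: [-3.142, -0.0, 0.0]
force: [-1.2, 0.3, 0.4]
width: 0.0663
gripper_force: 0.0
t: 12.7
eef_pos: [0.566, 0.1695, 0.1263]
ee_rot: [-3.142, -0.0, 0.0]
force: [0.5, 0.5, -0.1]
width: 0.0191
gripper_force: 55.0
```

```bash
python3 -m crank '[[[0,0,-0.1,0],[0,0,-0.3,0],[0,0,-0.6,0],[0,0,-1,0],[0,0,-1.4,0],[0,0,-1.8,0],[0,0,-2.2,0],[0,0,-2.6,0],[0,0,-3,0],[0,0,-3.4,0],[0,0,-3.7,0],[0,0,-3.9,0]]]'; python3 -m crank '[[[0,0,-0.08,0],[0,0,-0.1,0],[0,0,-0.1,0],[0,0,-0.1,0],[0,0,-0.1,0],[0,0,-0.1,0],[0,0,-0.1,0],[0,0,-0.1,0]]]'
python3 - <<'E'
from h import *
s=arm.get_state();print(s['eef_pos'],s['force'],s['moment'],s['width'])
p,d=arm.grab_frame('wrist');W=wcloud(d,s).reshape(-1,3)
p,d=arm.grab_frame('side');cv2.imwrite('pics/side5.png',p[:,:,::-1])
h=np.hypot(W[:,0]-.566,W[:,1]-.1695)
q=W[(h>.013)&(h<.024)&(W[:,2]>.2)&(W[:,2]<.24)];print('roll top',np.median(q[:,2]))
q=W[(h>.035)&(abs(W[:,0]-.566)<.09)&(abs(W[:,1]-.169)<.065)&(W[:,2]>.18)&(W[:,2]<.203)]
c=np.linalg.lstsq(np.c_[q[:,:2]-[.566,.1695],np.ones(len(q))],q[:,2],rcond=None)[0];print('floor slope',c,len(q))
E
```

```text
t: 14.2
eef_pos: [0.566, 0.1695, 0.2243]
ee_rot: [-3.141, -0.0, 0.0]
force: [-0.6, -0.6, -4.3]
width: 0.0185
gripper_force: 55.0
t: 15.2
eef_pos: [0.566, 0.1694, 0.2263]
ee_rot: [-3.142, -0.0, 0.0]
force: [0.9, 0.4, -4.0]
width: 0.019
gripper_force: 55.0
[0.56599976 0.16944323 0.22632129] [ 0.86009209  0.36973434 -3.98570938] [-0.05876051 -0.02262285  0.01327068] 0.018985845066176406
roll top 0.21760542568567126
floor slope [ 4.75594454e-05 -1.14553768e-03  1.92462722e-01] 23848
```

View pics/side5.png

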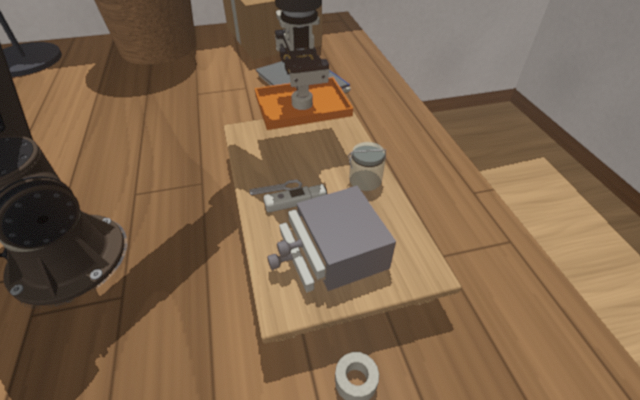

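The tray is held level about 10 cm up at (303,103), with the roll seated on the stem. The other things look undisturbed, so I'm handing in.

```bash
python3 -c "
from station import arm
print(arm.job_done())"
```

```text
the job is handed in; nothing more can be done
None
```

The roll lies flat on the tray floor around the stem, and the tray is held level and still about 10 cm above the stool; I handed the job in at about 15 s, and no verdict came back.

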